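# Close the copying box and hold its shutter slide out at the marker

## Robot

A 6-joint arm with a two-finger parallel gripper is mounted at the origin on the work surface. World frame = base frame: x ahead of the robot, y to its left, z up, the work surface at z = 0. Lengths are in mm, angles in rad, forces in N, time in s.
With the tool pointing down it reaches from about 350 to 975 mm from the base axis. Payload 7.1 kg.
Tool frame: the origin (TCP) lies between the finger pads; the fingertips stand 14 mm ahead of it and the grasp point (between the pads) lies 5 mm behind it (ctrl.tcp_to_tips is the distance from the TCP to the fingertips, in mm); z points along the fingers, y is the line along which they close (so a half turn about z gives the same grasp; the last joint's range is limited). The gripper opens to 88 mm and grips with 3 to 60 N. Pads are 20 mm wide; open, the fingers measure 115 mm over their backs; the gripper's body (75 mm by 178 mm) begins 61 mm behind the grasp point.
Start: joints at [-1.316, 0.423, 1.63, -0, 1.089, -0.019], TCP at [169.013, -601.697, 236.675] pointing down, gripper open.
Joint ranges: [-3, 3], [-0.9, 2.11], [0.09, 2.58], [-1.31, 4.45], [0.11, 2.69], [-2.54, 2.54]. Speed limits (rad/s): [2.39, 2.39, 3.01, 3.14, 3.14, 3.14].

## Interface

Orientations are given as a rotation vector (axis times angle).
In Python, from workcell import ctrl gives the robot as it stands.
- The arm moves only by the tool apply_moves, never from a script. Its argument "series" is a list that holds one entry, the list of rows, each a list of 7 numbers: the shift along the tool's x, y, z in cm, then the turn, a rotation vector about the tool's x, y, z in degrees, then the opening, from 0 (shut) to 1 (fully open). A call has 1 to 12 rows; each row shifts and turns the commanded pose from where the row before left it, along the tool's axes as they then stand; what a row does not reach is not made up. A row lasts 1/10 s, in which the tool goes at most 50 mm and 8.59 degrees, less where a joint would pass 70% of its speed; a pose out of reach is approached as far as the arm can. A call with a gripper value outside its range is refused whole. The fingers move at their own pace and stop on an object; the grip force is fixed at half the most. Time passes only in rows, so rows that do not move let the fingers close. It gives the time, the measured TCP pose, the force and the opening at its end, in the units of the state.
- ctrl.get_obs(): the state, without advancing time (a new reading comes with each control period).
- ctrl.get_image(name): name is "side" or "top" or "wrist"; returns a dict with "img" (384x512x3 uint8, blue, green, red), "K" (3x3 intrinsics, pixels), "cam_to_world" (4x4, takes a point from camera to world coordinates). Camera axes: x right, y down, z forward; pixel columns grow to the right and rows downward; lengths in mm; the calibration is good to about 2 mm. A picture is of the moment at which its call begins. There is no depth.
- ctrl.close_job(): hands the job in, once; it reports no verdict.
The state is a dict: "t": time; "qpos": joint angles; "qvel": joint speeds; "joint_torque": joint torques, N m; "ee_pos": TCP position; "orientation": TCP orientation; "ft_force": force on the tool from outside, world axes, zero at the start; "moment": the same for the moment, N m; "width": finger opening in mm.
Only numpy, scipy, OpenCV 4.12 (cv2) and the standard library are available. Lean on these libraries where they do the work, as an engineer would, in place of code of your own. Each camera call takes 0.05 s, during which the arm holds its last target. There are 200 camera calls.

## Task

The film copying box needs its film clamped and its shutter held open: press both of its hinged black covers down, one after the other, until each snaps and stays shut. Then draw the spring-return shutter slide out by its red tab until its white pointer stands level with the yellow marker, and keep it there: finish while still holding the tab, because the slide springs back if let go. Do not move the marker, and leave the other things on the table where they are.

Things in the scene. Friction and masses are not known exactly. Their poses are not given: they have to be found in the camera images.
- copy_box: Film copying box, fixed; position and yaw differ each time. Grey housing 120 (x) by 240 (y) by 45 mm high; in front of it a dark deck 6 mm high, from 57 to 207 mm before the origin, 55 mm left to 115 mm right. Origin: centre of the housing's footprint, on the table; x points from deck to housing (away from the robot), y to its left, z up. The slide comes out along -x.
- left_cover (a joint): Left cover's hinge angle in rad: 0 shut, grows as it opens upward (to 1.0). It starts at 0.5 to 0.8 and stays about there. Swinging it down takes about 1 N at the green pad until at about 0.16 rad it meets the catch; then press harder (5 to 12 N at the pad, more if fast) until it snaps past at about 0.08 rad and lies at 0, held by the catch. Pressed less far, it springs back to about 0.16 rad.
- right_cover (a joint): The same for the right cover. Each cover is a black plate 86 mm long by 108 mm wide by 6 mm thick, hinged along its far edge on the housing top. At the housing's front edge, before the middle of each cover, a ball catch stands in a bracket 16 mm wide, its top 62 mm above the table.
- left_cover_pad (a point): Middle of the green press pad (26 by 34 mm) on the left cover's top face, 50 mm from the hinge line, 58 mm to the left of the box's middle. Axes turn with the cover. With the cover shut it lies 5 mm nearer the robot than the box origin, 53 mm above the table.
- right_cover_pad (a point): The same on the right cover, 58 mm to the right of the box's middle.
- left_cover_hinge (a point): Middle of the left cover's hinge line, 45 mm behind the box origin (along its x), 49 mm above the table; axes turn with the cover.
- right_cover_hinge (a point): The same for the right cover.
- shutter (a joint): How far the shutter slide is drawn out, in m: 0 home, growing as it comes out toward the robot, stop at 0.075. A spring pulls it home: 3 N at home, plus 1 N for each 10 mm.
- shutter_tab (a point): Grip point in the upright red tab of the slide, 40 mm above the table: tab 16 mm thick along the pull (box x), 40 mm wide (box y), its top 59 mm above the table. The slide's flat plate below is 60 mm wide, its top 14 mm above the table. At home the tab's far face is 42 mm from the housing front. Axes as the box.
- shutter_pointer (a point): Tip of the slide's white pointer, a bar 4 mm wide (along the pull) reaching 74 mm to the right of the tab's middle, on the tab's centre line, 12 mm above the table. Axes as the box.
- marker (a joint): Where the yellow marker stands along the scale, in m of slide travel: the pointer is level with its middle when joint shutter equals this value (0.028 to 0.055). It must not be moved.
- marker_mid (a point): Centre of the yellow marker block, 12 mm wide along the pull, 26 mm long, 13 mm high on the deck, 90 mm to the right of the tab's line. Axes as the box.
- film_can_a: Black film can with grey cap, 33 mm diameter, 53 mm high, beside the box on the left. Origin under its centre. Leave alone.
- film_can_b: Black film can with orange cap, 33 mm diameter, 53 mm high, beside the box on the left. Leave alone.
- loupe: Dark steel loupe, 54 mm diameter, 45 mm high, on the right of the box. Leave alone.
- mug: Blue mug, 80 mm diameter, 92 mm high. Leave alone.
- glue_bottle: White bottle with orange cap, 52 mm diameter, 130 mm high. Leave alone.
- jam_jar: Amber jar with red lid, 70 mm diameter, 85 mm high. Leave alone.

How it is judged (in metres and radians):
On the way, in this order (a step that is already met when the one before it is completed fails the run):
1. both covers are pressed shut and held by their catches, with the shutter slide still near home (value of joint each of left_cover, right_cover below 0.04 rad and value of joint shutter below 0.015 m and contact force between each of the arm, the fingers and left_cover below 0.5 N and contact force between each of the arm, the fingers and right_cover below 0.5 N), for 0.2 s.
2. the gripped slide is drawn out so that its pointer is level with the marker (x of shutter_pointer in the frame of marker_mid between -0.006 and 0.006 m and contact force between the fingers and shutter above 1.5 N), for 0.5 s.
At the end, for the whole second after the job is handed in: The fingers hold the shutter slide (at least 1.5 N on it), still, with its pointer within 6 mm of the marker's middle along the pull (within the marker's width); both covers are shut (under 0.04 rad) and the marker has not been moved (4 mm) (all of step 2 and velocity of joint shutter between -0.01 and 0.01 m/s and value of joint each of left_cover, right_cover below 0.04 rad and distance of marker_mid from where it was at the start of the episode below 0.004 m); the arm keeps its last pose, push and grip.
It fails at once if the yellow marker is moved along its scale (distance of marker_mid from where it was at the start of the episode above 0.004 m).
It fails at once if another thing on the table is displaced by more than 20 mm (distance of any of film_can_a, film_can_b, loupe, mug, glue_bottle, jam_jar from where it was at the start of the episode above 0.02 m).
It also fails if it takes over 48 s, if anything falls off the work surface, if the arm or the gripper's body presses on something with over 40 N, if the wrist force passes 120 N, or if a joint passes its speed limit or range.

## Working session

There is one attempt and no reset: what is moved stays moved. The work goes in short steps, Python scripts to look and compute and a tool call to move; the robot and the scene stay as the last step left them, time stands still between calls to the robot, and variables do not carry over. Pictures are saved under pics/ and viewed, on a budget of 10 in all, crops included, one or two more only if the job needs it, and the job is handed in when it is done.

Besides the shell and the picture viewer there is one more tool, called by a JSON object that holds its "name" and its "arguments", one argument or row to a line. apply_moves: Moves the arm, as the interface text tells. Its arguments: {"type":"object","properties":{"series":{"type":"array","items":{"type":"array","items":{"type":"array","items":{"type":"number"}}}}},"required":["series"]}

```bash
mkdir -p pics; python3 - <<'E'
from workcell import ctrl
import cv2,numpy as np
o=ctrl.get_obs();print({k:np.round(v,3) for k,v in o.items()})
for n in("top","side"):
    d=ctrl.get_image(n);cv2.imwrite(f"pics/{n}0.png",d["img"]);print(n,d["K"].round(1).tolist(),d["cam_to_world"].round(3).tolist())
    np.savez(f"{n}0.npz",**d)
E
```

```text
{'t': np.float64(0.0), 'qpos': array([-1.316,  0.424,  1.631,  0.   ,  1.089, -0.019]), 'qvel': array([-0.   , -0.001, -0.001, -0.001,  0.001,  0.001]), 'joint_torque': array([-2.0000e-03, -5.4463e+01, -2.7367e+01,  6.4000e-02,  2.3000e-02,
       -0.0000e+00]), 'ee_pos': array([ 168.886, -601.204,  235.892]), 'orientation': array([-3.111, -0.429,  0.   ]), 'ft_force': array([ 0.388, -0.001,  0.746]), 'moment': array([ 0.035, -0.067, -0.046]), 'width': np.float64(87.644)}
top [[434.8, 0.0, 258.5], [0.0, 434.8, 183.1], [0.0, 0.0, 1.0]] [[-0.02, -0.996, 0.081, 465.233], [-1.0, 0.018, -0.016, 37.793], [0.015, -0.082, -0.997, 1125.38], [0.0, 0.0, 0.0, 1.0]]
side [[398.2, 0.0, 253.8], [0.0, 398.2, 190.8], [0.0, 0.0, 1.0]] [[0.977, -0.131, 0.17, 379.98], [-0.213, -0.511, 0.833, -827.803], [-0.022, -0.85, -0.527, 610.566], [0.0, 0.0, 0.0, 1.0]]
```

View pics/top0.png

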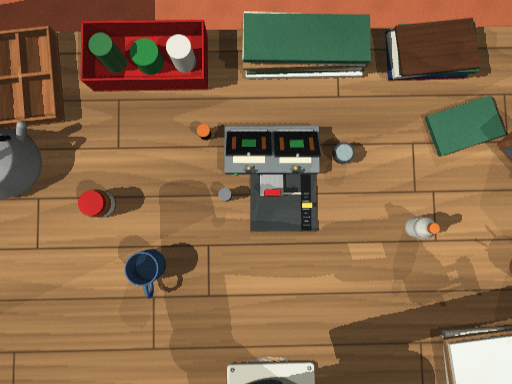

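View pics/side0.png

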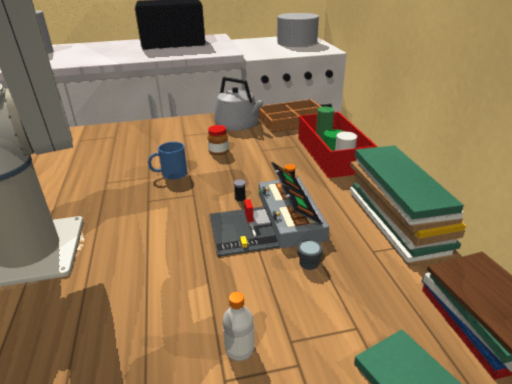

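The top view shows the green pads at about (249,143) and (297,143), the red tab at (272,192), the yellow marker at (307,205) and the deck over columns 250–318. The side view shows both covers standing open. Next I measure these by colour.

```bash
cat > h.py <<'E'
import cv2,numpy as np
def ray(d,u,v):
    T=d["cam_to_world"];r=T[:3,:3]@np.linalg.inv(d["K"])@[u,v,1.];return T[:3,3],r
def plane(d,u,v,z):
    o,r=ray(d,u,v);return o+r*(z-o[2])/r[2]
def tri(d1,p1,d2,p2):
    (a,r),(b,s)=ray(d1,*p1),ray(d2,*p2)
    k=np.linalg.lstsq(np.c_[r,-s],b-a,rcond=None)[0];return (a+r*k[0]+b+s*k[1])/2,np.linalg.norm(a+r*k[0]-b-s*k[1])
R={"red":((0,150,90),(6,255,255)),"yellow":((22,150,120),(34,255,255)),"green":((45,90,60),(85,255,255))}
def blobs(img,c,roi):
    x0,y0,x1,y1=roi;m=cv2.inRange(cv2.cvtColor(img[y0:y1,x0:x1],cv2.COLOR_BGR2HSV),*map(np.array,R[c]))
    n,_,s,ce=cv2.connectedComponentsWithStats(m)
    return [(ce[i]+[x0,y0],s[i,:5]+[x0,y0,0,0,0]) for i in range(1,n) if s[i,4]>8]
E
python3 - <<'E'
from h import *
D={n:dict(np.load(n+"0.npz")) for n in("top","side")}
for n,roi in(("top",(215,115,330,240)),("side",(200,155,335,265))):
    for c in R:
        for ce,s in blobs(D[n]["img"],c,roi): print(n,c,ce.round(1),s)
t=D["top"];g=cv2.cvtColor(t["img"],cv2.COLOR_BGR2GRAY)
x0,y0=235,176
m=cv2.inRange(g[y0:240,x0:335],0,75)
m=cv2.morphologyEx(m,cv2.MORPH_CLOSE,np.ones((15,15)))
c=max(cv2.findContours(m,0,2)[0],key=cv2.contourArea);r=cv2.minAreaRect(c)
for u,v in cv2.boxPoints(r)+[x0,y0]: print("deck",u,v,plane(t,u,v,6).round(1))
im=np.hstack([cv2.resize(t["img"][110:240,210:335],None,fx=3.2,fy=3.2,interpolation=2),cv2.resize(D["side"]["img"][155:265,200:335],(390,416))])
cv2.imwrite("pics/z.png",im)
E
```

```text
top red [272.3 192.3] [264 189  17   7 108]
top yellow [306.5 204.4] [302 202  11   6  55]
top green [248.5 142.5] [242 139  14   8 111]
top green [296.4 143.5] [290 140  14   8 111]
top green [235.8 173.6] [234 173   5   2   9]
side red [326.  163.7] [311 155  24  23 342]
side red [248.3 209.6] [244 199   9  23 169]
side yellow [243.3 240.9] [240 236   7  11  63]
side green [288.1 177.3] [283 172  11  11  46]
side green [300.4 201.6] [295 196  12  12  69]
deck 235.0 176.0 [576.3  79.9   6. ]
deck 318.0 176.0 [ 572.4 -135.     6. ]
deck 318.0 230.0 [ 433.3 -130.8    6. ]
deck 235.0 230.0 [437.5  82.    6. ]
```

View pics/z.png

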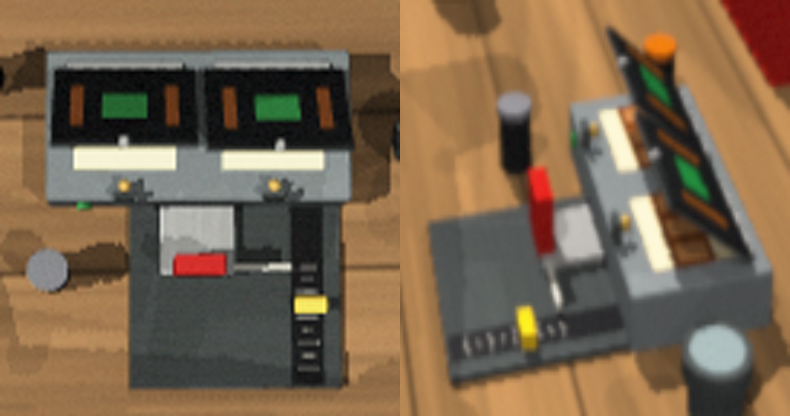

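```bash
python3 - <<'E'
from h import *
t,s=[dict(np.load(n+"0.npz")) for n in("top","side")]
P=lambda u,v,z:plane(t,210+u/3.2,110+v/3.2,z).round(1)
print("house",P(47,203,45),P(350,203,45),P(48,52,45),P(350,52,45))
print("deckfront",P(130,388,6),P(342,387,6))
L,e1=tri(t,(248.5,142.5),s,(288.1,177.3));Rr,e2=tri(t,(296.4,143.5),s,(300.4,201.6))
print("pads",L,e1,Rr,e2)
print("tab",plane(t,272.3,191.3,59),"ptr bar",P(265,267,13),"marker",plane(t,306.5,204,19),"can",P(47,270,53))
print("tab tri",tri(t,(272.3,192.3),s,(248.3,200)))
E
```

```text
house [579.3 104.   45. ] [ 575.1 -132.7   45. ] [698.7 101.7  45. ] [ 694.8 -136.4   45. ]
deckfront [433.5  42.1   6. ] [ 430.9 -127.8    6. ]
pads [649.78740864  42.86471335  87.52177044] 1.9244254625788637 [645.83618843 -73.04239639  85.6622242 ] 2.192328489893008
tab [531.61206966 -13.14164897  59.        ] ptr bar [528.  -67.9  13. ] marker [ 500.07849823 -101.48655128   19.        ] can [526.6 104.2  53. ]
tab tri (array([530.17843685, -12.77929084,  70.70287204]), np.float64(3.4873190293012546))
```

The yaw is about −1°, the box origin about (638,−16), and the marker is at about 28 mm of travel. I'll turn the tool so it closes along box x, and shut the gripper for pressing.

{"name": "apply_moves", "arguments": {
  "series": [
    [[0, 0, 0, 0, 0, -8.2, 0], [0, 0, 0, 0, 0, -8.2, 0], [0, 0, 0, 0, 0, -8.2, 0], [0, 0, 0, 0, 0, -8.2, 0], [0, 0, 0, 0, 0, -8.2, 0], [0, 0, 0, 0, 0, -8.2, 0], [0, 0, 0, 0, 0, -8.2, 0], [0, 0, 0, 0, 0, -8.2, 0], [0, 0, 0, 0, 0, -7.7, 0], [0, 0, 0, 0, 0, 0, 0]]
  ]
}}

```text
t: 1.1
ee_pos: [168.9, -601.4, 236.3]
orientation: [-2.239, -2.203, -0.001]
ft_force: [0.4, -0.2, -0.3]
width: 11.3
```

{"name": "apply_moves", "arguments": {
  "series": [
    [[3.25, 2.27, 0, 0, 0, 0, 0], [3.25, 2.27, 0, 0, 0, 0, 0], [3.25, 2.27, 0, 0, 0, 0, 0], [3.25, 2.27, 0, 0, 0, 0, 0], [3.25, 2.27, 0, 0, 0, 0, 0], [3.25, 2.27, 0, 0, 0, 0, 0], [3.25, 2.27, 0, 0, 0, 0, 0], [3.25, 2.27, 0, 0, 0, 0, 0], [3.25, 2.27, 0, 0, 0, 0, 0], [3.25, 2.27, 0, 0, 0, 0, 0]]
  ]
}}

```text
t: 2.1
ee_pos: [402.4, -279.3, 236.7]
orientation: [2.246, 2.197, 0.0]
ft_force: [0.5, 1.0, -0.5]
width: 0.4
```

{"name": "apply_moves", "arguments": {
  "series": [
    [[3.25, 2.27, 0, 0, 0, 0, 0], [3.25, 2.27, 0, 0, 0, 0, 0], [3.25, 2.27, 0, 0, 0, 0, 0], [3.25, 2.27, 0, 0, 0, 0, 0], [3.25, 2.27, 0, 0, 0, 0, 0], [3.25, 2.27, 0, 0, 0, 0, 0], [3.25, 2.27, 0, 0, 0, 0, 0], [3.25, 2.27, 0, 0, 0, 0, 0], [3.25, 2.27, 0, 0, 0, 0, 0], [3.25, 2.27, 0, 0, 0, 0, 0], [0, 0, 0, 0, 0, 0, 0], [0, 0, 0, 0, 0, 0, 0]]
  ]
}}

```text
t: 3.3
ee_pos: [634.2, 40.8, 236.1]
orientation: [-2.242, -2.2, 0.002]
ft_force: [-0.4, -1.3, 0.1]
width: 0.5
```

```bash
python3 - <<'E'
from workcell import ctrl
import cv2,numpy as np
d=ctrl.get_image("wrist");cv2.imwrite("pics/w1.png",d["img"]);np.savez("w1.npz",**d);print(d["cam_to_world"].round(2).tolist(),ctrl.get_obs()["ee_pos"])
E
```

```text
[[1.0, -0.02, -0.01, 636.22], [-0.02, -0.96, -0.29, 120.73], [-0.0, 0.29, -0.96, 383.77], [0.0, 0.0, 0.0, 1.0]] [633.70113434  39.94420138 236.11185142]
```

View pics/w1.png

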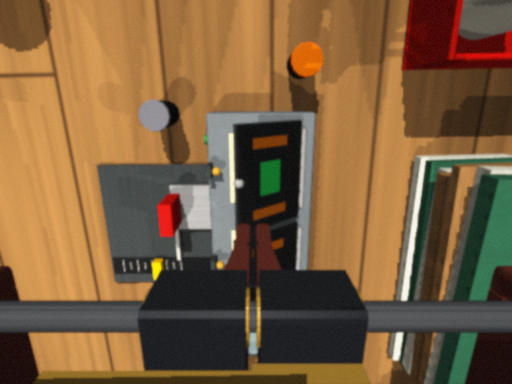

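The wrist view shows the tab top at about (170,205), the marker at (157,265), the left pad at (270,177) and the housing's left edge from (208,112) to (314,112). I'll use it as the second measurement and start descending.

```bash
python3 - <<'E'
from h import *
d=dict(np.load("w1.npz"))
for n,u,v,z in(("hfL",208,112,45),("hbL",314,112,45),("deckFL",99,165,6),("ball",216,171,58),("tabtop L",170,196,59)): print(n,plane(d,u,v,z).round(1))
for c in R:
    for ce,s in blobs(d["img"],c,(95,100,320,282)): print(c,ce.round(1),s,plane(d,*ce,{"red":52,"yellow":17,"green":86}[c]).round(1))
E
```

```text
hfL [587.7 108.3  45. ]
hbL [701.8 106.1  45. ]
deckFL [440.5  44.7   6. ]
ball [594.5  46.1  58. ]
tabtop L [541.6  18.7  59. ]
red [166.2 215.5] [157 194  22  43 630] [532.9  -7.2  52. ]
yellow [215.4 170.4] [214 169   4   4  15] [588.6  37.5  17. ]
yellow [156.3 267.5] [151 258  12  22 184] [500.8 -96.1  17. ]
yellow [219.2 264.8] [218 263   4   4  11] [586.6 -93.7  17. ]
green [205.2 138.5] [204 135   3   9  21] [589.4  84.9  86. ]
green [269.7 176.6] [260 159  21  37 684] [651.8  45.7  86. ]
```

{"name": "apply_moves", "arguments": {
  "series": [
    [[0, 0, 3, 0, 0, 0, 0], [0, 0, 3, 0, 0, 0, 0], [0, 0, 3, 0, 0, 0, 0], [0, 0, 2, 0, 0, 0, 0], [0, 0, 0, 0, 0, 0, 0]]
  ]
}}

```text
t: 3.85
ee_pos: [631.5, 38.6, 123.8]
orientation: [-2.241, -2.196, 0.007]
ft_force: [-0.0, -0.0, 0.9]
width: 0.4
```

{"name": "apply_moves", "arguments": {
  "series": [
    [[0.4, 0.4, 0.6, 0, 0, 0, 0], [0, 0, 0.8, 0, 0, 0, 0], [0, 0, 0.8, 0, 0, 0, 0], [0, 0, 0.8, 0, 0, 0, 0], [0, 0, 0.8, 0, 0, 0, 0], [0, 0, 0.6, 0, 0, 0, 0], [0, 0, 0, 0, 0, 0, 0]]
  ]
}}

```text
t: 4.55
ee_pos: [637.9, 44.1, 81.6]
orientation: [-2.24, -2.201, 0.002]
ft_force: [-0.9, -0.3, -0.4]
width: 0.5
```

{"name": "apply_moves", "arguments": {
  "series": [
    [[0, 0, 0.3, 0, 0, 0, 0], [0, 0, 0.3, 0, 0, 0, 0], [0, 0, 0.3, 0, 0, 0, 0], [0, 0, 0.3, 0, 0, 0, 0], [0, 0, 0, 0, 0, 0, 0]]
  ]
}}

```text
t: 5.05
ee_pos: [638.3, 44.1, 70.6]
orientation: [-2.241, -2.202, 0.0]
ft_force: [-0.4, -0.2, 0.3]
width: 0.2
```

{"name": "apply_moves", "arguments": {
  "series": [
    [[0, 0, 0.2, 0, 0, 0, 0], [0, 0, 0.2, 0, 0, 0, 0], [0, 0, 0, 0, 0, 0, 0]]
  ]
}}

```text
t: 5.35
ee_pos: [638.5, 44.1, 66.4]
orientation: [-2.241, -2.202, 0.0]
ft_force: [-0.2, -0.3, 0.1]
width: 0.4
```

{"name": "apply_moves", "arguments": {
  "series": [
    [[0, 0, 0.2, 0, 0, 0, 0], [0, 0, 0, 0, 0, 0, 0]]
  ]
}}

```text
t: 5.55
ee_pos: [638.6, 44.1, 66.0]
orientation: [-2.241, -2.202, 0.0]
ft_force: [-5.2, -0.4, 13.7]
width: 0.4
```

{"name": "apply_moves", "arguments": {
  "series": [
    [[0, 0, 0.2, 0, 0, 0, 0], [0, 0, 0, 0, 0, 0, 0]]
  ]
}}

```text
t: 5.75
ee_pos: [638.7, 44.1, 65.8]
orientation: [2.241, 2.202, 0.0]
ft_force: [-9.4, 0.1, 27.2]
width: 0.4
```

{"name": "apply_moves", "arguments": {
  "series": [
    [[0, 0, -2, 0, 0, 0, 0], [0, 0, -4, 0, 0, 0, 0], [0, 0, -3, 0, 0, 0, 0], [-2, 0, 0, 0, 0, 0, 0], [-4, 0, 0, 0, 0, 0, 0], [-4, 0, 0, 0, 0, 0, 0], [-1.6, 0, 0, 0, 0, 0, 0], [0, 0, 0, 0, 0, 0, 0]]
  ]
}}

```text
t: 6.55
ee_pos: [636.4, -73.8, 152.5]
orientation: [2.244, 2.198, -0.0]
ft_force: [0.2, 0.9, -0.3]
width: -0.1
```

```bash
python3 - <<'E'
from workcell import ctrl
from h import *
D={}
for n in("wrist","side"):
    D[n]=ctrl.get_image(n)
a=D["side"]["img"][150:270,195:340];b=D["wrist"]["img"]
cv2.imwrite("pics/v2.png",np.hstack([cv2.resize(a,(400,331)),cv2.resize(b,(400,331))]))
E
```

```text
(no output)
```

View pics/v2.png

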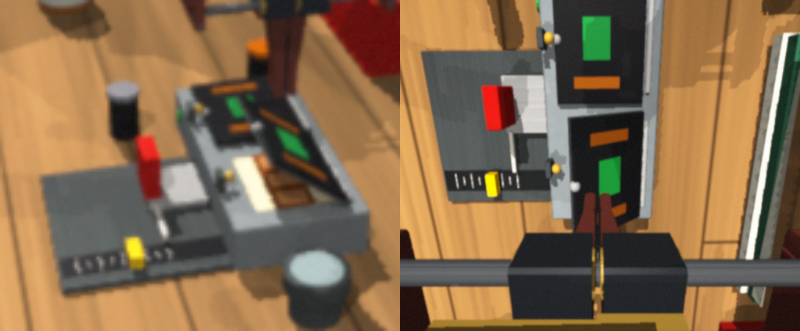

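The left cover lies shut and the right one is still open. I'll do the right one the same way.

{"name": "apply_moves", "arguments": {
  "series": [
    [[0.2, 0, 3, 0, 0, 0, 0], [0, 0, 1.5, 0, 0, 0, 0], [0, 0, 0.8, 0, 0, 0, 0], [0, 0, 0.8, 0, 0, 0, 0], [0, 0, 0.8, 0, 0, 0, 0], [0, 0, 0.4, 0, 0, 0, 0], [0, 0, 0.3, 0, 0, 0, 0], [0, 0, 0.3, 0, 0, 0, 0], [0, 0, 0.3, 0, 0, 0, 0], [0, 0, 0.2, 0, 0, 0, 0], [0, 0, 0.2, 0, 0, 0, 0], [0, 0, 0, 0, 0, 0, 0]]
  ]
}}

```text
t: 7.85
ee_pos: [636.6, -70.0, 66.6]
orientation: [2.241, 2.201, 0.0]
ft_force: [-0.2, -0.8, 0.4]
width: 0.4
```

{"name": "apply_moves", "arguments": {
  "series": [
    [[0, 0, 0.2, 0, 0, 0, 0], [0, 0, 0, 0, 0, 0, 0]]
  ]
}}

```text
t: 8.05
ee_pos: [636.9, -70.0, 66.1]
orientation: [2.241, 2.201, 0.001]
ft_force: [-3.9, 0.1, 12.5]
width: 0.4
```

{"name": "apply_moves", "arguments": {
  "series": [
    [[0, 0, 0.2, 0, 0, 0, 0], [0, 0, 0, 0, 0, 0, 0]]
  ]
}}

```text
t: 8.25
ee_pos: [637.0, -70.0, 65.8]
orientation: [2.241, 2.201, 0.001]
ft_force: [-9.2, 0.3, 26.9]
width: 0.8
```

{"name": "apply_moves", "arguments": {
  "series": [
    [[0, 0, -2, 0, 0, 0, 0], [0, 0, -4, 0, 0, 0, 0], [0, 0, -3, 0, 0, 0, 0], [2, -3.5, 0, 0, 0, 0, 0.5], [2, -3.5, 0, 0, 0, 0, 0.5], [1.8, -3.6, 0, 0, 0, 0, 0.5], [0, 0, 0, 0, 0, 0, 0.5], [0, 0, 0, 0, 0, 0, 0.5]]
  ]
}}

```text
t: 9.05
ee_pos: [532.0, -9.8, 153.2]
orientation: [2.239, 2.202, 0.002]
ft_force: [0.9, 0.0, -0.8]
width: 36.8
```

```bash
python3 - <<'E'
from workcell import ctrl
from h import *
D={n:ctrl.get_image(n) for n in("wrist","side","top")}
for n in D: np.savez(n+"3.npz",**D[n])
a=D["side"]["img"][150:270,195:340];b=D["wrist"]["img"]
cv2.imwrite("pics/v3.png",np.hstack([cv2.resize(a,(350,300)),cv2.resize(b,(440,330))[:300]]))
print(ctrl.get_obs()["ee_pos"])
E
```

```text
[533.23869708 -10.49609856 152.97005275]
```

View pics/v3.png

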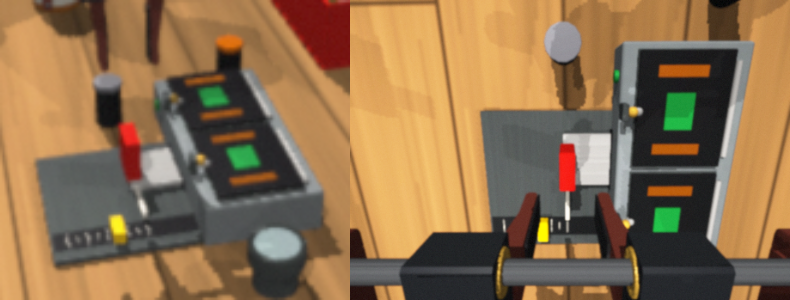

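Both covers are shut, and the open fingers straddle the tab (at about column 567 of the right-hand panel). Descending to grip it.

{"name": "apply_moves", "arguments": {
  "series": [
    [[0, 0, 3, 0, 0, 0, 0.5], [0, 0, 3, 0, 0, 0, 0.5], [0, 0, 2, 0, 0, 0, 0.5], [0, 0, 2, 0, 0, 0, 0.5], [0, 0, 1, 0, 0, 0, 0.5], [0, 0, 0.7, 0, 0, 0, 0.5], [0, 0, 0, 0, 0, 0, 0.5]]
  ]
}}

```text
t: 9.9
ee_pos: [531.7, -10.2, 35.1]
orientation: [-2.241, -2.201, 0.001]
ft_force: [0.5, 0.1, -0.8]
width: 43.8
```

{"name": "apply_moves", "arguments": {
  "series": [
    [[0, 0, 0, 0, 0, 0, 0], [0, 0, 0, 0, 0, 0, 0], [0, 0, 0, 0, 0, 0, 0], [0, 0, 0, 0, 0, 0, 0], [0, 0, 0, 0, 0, 0, 0], [0, 0, 0, 0, 0, 0, 0]]
  ]
}}

```text
t: 10.5
ee_pos: [532.1, -10.0, 36.2]
orientation: [2.24, 2.202, 0.001]
ft_force: [0.1, -0.0, 4.9]
width: 16.2
```

```bash
python3 - <<'E'
from workcell import ctrl
from h import *
o=ctrl.get_obs();print(o["ee_pos"],o["width"],o["ft_force"])
D={n:ctrl.get_image(n) for n in("wrist","side","top")}
for n in D: np.savez(n+"4.npz",**D[n])
for n in ("side","top"):
  for c in("red","yellow"):
    for ce,s in blobs(D[n]["img"],c,(215,115,330,265)): print(n,c,ce.round(1),s)
cv2.imwrite("pics/v4.png",np.hstack([cv2.resize(D["wrist"]["img"],(440,330)),cv2.resize(D["top"]["img"][165:240,235:325],(360,330))]))
E
```

```text
[532.05440998 -10.01472272  36.23286614] 16.15649719400746 [ 0.09873583 -0.01090387  4.86795681]
side red [313.9 141.9] [299 115  31  63 999]
side red [219.6 129.8] [215 125  11  11 105]
side red [249.4 210.2] [245 199   9  23 152]
side yellow [243.5 241.2] [241 236   6  11  57]
```

View pics/v4.png

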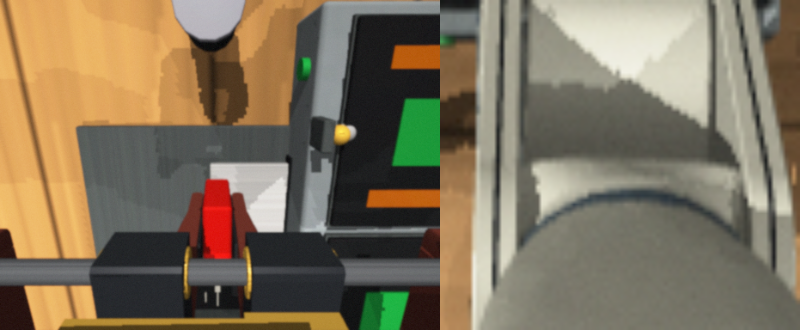

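The fingers hold the tab at a width of 16.2 mm. My estimates of the travel to the marker are 27–31 mm. I'll draw it 28 mm, then check in the side view.

{"name": "apply_moves", "arguments": {
  "series": [
    [[0, -0.4, 0, 0, 0, 0, 0], [0, -0.6, 0, 0, 0, 0, 0], [0, -0.6, 0, 0, 0, 0, 0], [0, -0.6, 0, 0, 0, 0, 0], [0, -0.4, 0, 0, 0, 0, 0], [0, -0.2, 0, 0, 0, 0, 0], [0, 0, 0, 0, 0, 0, 0], [0, 0, 0, 0, 0, 0, 0]]
  ]
}}

```text
t: 11.45
ee_pos: [504.6, -9.6, 36.2]
orientation: [2.239, 2.2, 0.003]
ft_force: [5.9, -0.8, 4.6]
width: 15.9
```

```bash
python3 - <<'E'
from workcell import ctrl
from h import *
o=ctrl.get_obs();print(o["ee_pos"],o["width"],o["ft_force"])
d=ctrl.get_image("side");np.savez("side5.npz",**d)
f=dict(np.load("side4.npz"))
cr=lambda i:cv2.resize(i["img"][205:260,205:285],(400,275),interpolation=cv2.INTER_NEAREST)
cv2.imwrite("pics/v5.png",np.hstack([cr(f),cr(d)]))
E
```

```text
[504.61148992  -9.60305432  36.23600911] 15.855901094675295 [ 5.89041177 -0.83201529  4.59821844]
```

View pics/v5.png

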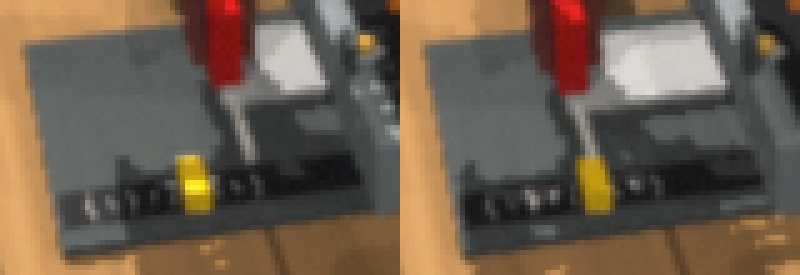

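The side view now shows the pointer end at about (597,153), right against the marker, whose base runs from (586,214) to (612,213). I'll put this in box coordinates.

```bash
python3 - <<'E'
from h import *
d=dict(np.load("side5.npz"));yaw=-.0165
def P(n,u,v,z):
    p=plane(d,205+(u-400)/5,205+v/5,z);print(n,p.round(1),"along pull",round(p[0]*np.cos(yaw)+p[1]*np.sin(yaw),1))
P("ptr end",597,153,13);P("ptr mid",587,125,13);P("mk near L",586,214,6);P("mk near R",612,213,6);P("mk top farL",579,156,19);P("mk top farR",604,156,19)
E
```

```text
ptr end [507.2 -77.5  13. ] along pull 508.5
ptr mid [506.8 -54.6  13. ] along pull 507.6
mk near L [ 494.8 -112.6    6. ] along pull 496.6
mk near R [ 506.8 -114.8    6. ] along pull 508.6
mk top farL [497.2 -85.2  19. ] along pull 498.5
mk top farR [508.8 -88.1  19. ] along pull 510.2
```

{"name": "apply_moves", "arguments": {
  "series": [
    [[0, -0.2, 0, 0, 0, 0, 0], [0, -0.15, 0, 0, 0, 0, 0], [0, 0, 0, 0, 0, 0, 0], [0, 0, 0, 0, 0, 0, 0], [0, 0, 0, 0, 0, 0, 0], [0, 0, 0, 0, 0, 0, 0], [0, 0, 0, 0, 0, 0, 0], [0, 0, 0, 0, 0, 0, 0]]
  ]
}}

```text
t: 12.3
ee_pos: [501.3, -9.6, 36.2]
orientation: [2.239, 2.2, 0.003]
ft_force: [6.0, -0.7, 5.2]
width: 16.1
```

```bash
python3 - <<'E'
from workcell import ctrl
from h import *
o=ctrl.get_obs();print(o["ee_pos"],o["width"],o["ft_force"])
d=ctrl.get_image("side");np.savez("side6.npz",**d)
a=cv2.resize(d["img"][215:260,220:270],(500,450),interpolation=cv2.INTER_CUBIC)
b=cv2.resize(d["img"][160:260,240:340],(300,450),interpolation=cv2.INTER_CUBIC)
cv2.imwrite("pics/v6.png",np.hstack([a,b]))
E
```

```text
[501.27644549  -9.55230903  36.22267728] 16.10164649566329 [ 5.95649519 -0.69219571  5.16013778]
```

View pics/v6.png

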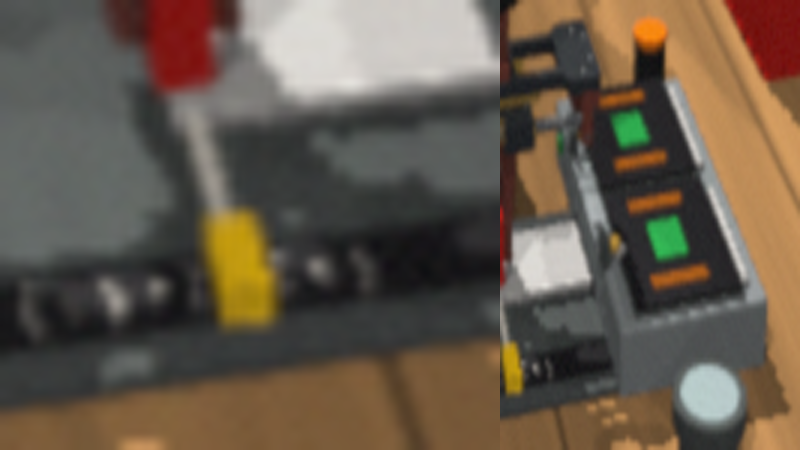

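The pointer bar runs from (200,140) to (219,208), into the marker's middle, and the marker's base spans (222,328)–(272,325). Both covers still lie shut. One numeric check follows.

```bash
python3 - <<'E'
from h import *
d=dict(np.load("side6.npz"));yaw=-.0165
def P(n,u,v,z):
    p=plane(d,219.55+u/10,214.55+v/10,z);print(n,p.round(1),"along",round(p[0]*np.cos(yaw)+p[1]*np.sin(yaw),1))
for z in(12,14):P("ptr end",219,208,z);P("ptr mid",203,150,z)
P("base L",221,328,6);P("base R",273,325,6);P("top far L",204,215,19);P("top far R",257,210,19)
E
```

```text
ptr end [500.7 -73.6  12. ] along 501.9
ptr mid [501.2 -50.   12. ] along 501.9
ptr end [500.3 -76.1  14. ] along 501.5
ptr mid [500.8 -52.6  14. ] along 501.6
base L [ 493.9 -110.7    6. ] along 495.6
base R [ 505.9 -112.6    6. ] along 507.7
top far L [495.3 -84.2  19. ] along 496.6
top far R [508.  -85.4  19. ] along 509.3
```

The pointer is at 501.7 mm along the pull and the marker's middle at about 502, so they are level to within about 1 mm. I'll hold briefly, then hand in.

{"name": "apply_moves", "arguments": {
  "series": [
    [[0, 0, 0, 0, 0, 0, 0], [0, 0, 0, 0, 0, 0, 0], [0, 0, 0, 0, 0, 0, 0], [0, 0, 0, 0, 0, 0, 0], [0, 0, 0, 0, 0, 0, 0]]
  ]
}}

```text
t: 12.85
ee_pos: [501.3, -9.6, 36.2]
orientation: [2.239, 2.2, 0.003]
ft_force: [6.8, -0.8, 5.4]
width: 15.9
```

```bash
python3 -c "
from workcell import ctrl
o=ctrl.get_obs();print(o['ee_pos'],o['width'],o['ft_force']);print(ctrl.close_job())"
```

```text
[501.29751356  -9.5610827   36.23952669] 15.909976788275264 [ 6.8072939  -0.84454867  5.43948367]
the job is handed in; nothing more can be done
None
```

I pressed the left cover and then the right one shut, gripped the red tab and drew the slide out about 31 mm. I handed the job in at about 12.9 s, still holding the tab.

**Last checks:**
- **Pointer:** the side view put it at 501.7 mm along the pull, with the marker's middle at about 502–503 mm, so level to roughly 1 mm.
- **Grip:** the opening was 15.9 mm on the 16 mm tab. The pull read 6–7 N, which is about what the spring should give at that travel.
- **Covers:** both looked flat and shut in the last side view. I judged this by eye and did not measure the angles.
- **Marker and other things:** the marker showed no visible shift, and the fingers and pointer kept clear of it. I planned the path to stay clear of the other items and saw no contact, but did not measure their positions again.

**Disagreement:** my first estimates of the travel ranged from 27 to 31 mm. I settled it with the side view after the first 27 mm of pull, then drew about 3 mm more.

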